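# Cover the digestion beakers

## Task

The four beakers on the hotplate are ready for digestion: put on each one the cover of its own size, smallest cover on the smallest beaker and so on up to the largest, centred and lying flat on the rim so that it closes the mouth all round, with its knob up. Do not push the beakers about, and leave the porcelain dish and the lidded crucible standing where they are among the covers.

Things in the scene. Friction and masses are not known exactly. Their poses are not given: they have to be found in the camera images.
- cover_50: The smallest of the four white plastic (PTFE) beaker covers: a flat round disc 62 mm in diameter and 5 mm thick with an upright round knob in the middle of its upper side, 16 mm in diameter and 28 mm tall (33 mm overall). It starts lying flat, knob up, on the thin dark mat (2 mm high). Origin: centre of its flat underside; z up along the knob. Belongs on the 50 ml beaker.
- beaker_50: The smallest of the four white plastic beakers, 50 ml: open, round, straight-sided, 42 mm outside diameter, 58 mm tall, wall 3 mm, small pouring lip on its +x side (6 mm out, not above the rim). Stands loose on the hotplate's flat dark top (300 x 300 mm, 100 mm above the bench), centre at least 125 mm from the next beaker's. Origin: centre of its underside; z up, rim at z = 58 mm.
- cover_100: The second smallest of the four white plastic (PTFE) beaker covers: a flat round disc 76 mm in diameter and 5 mm thick with an upright round knob in the middle of its upper side, 16 mm in diameter and 28 mm tall (33 mm overall). It starts lying flat, knob up, on the thin dark mat (2 mm high). Origin: centre of its flat underside; z up along the knob. Belongs on the 100 ml beaker.
- beaker_100: The second smallest of the four white plastic beakers, 100 ml: open, round, straight-sided, 54 mm outside diameter, 72 mm tall, wall 3 mm, small pouring lip on its +x side (6 mm out, not above the rim). Stands loose on the hotplate's flat dark top (300 x 300 mm, 100 mm above the bench), centre at least 125 mm from the next beaker's. Origin: centre of its underside; z up, rim at z = 72 mm.
- cover_250: The second largest of the four white plastic (PTFE) beaker covers: a flat round disc 92 mm in diameter and 5 mm thick with an upright round knob in the middle of its upper side, 16 mm in diameter and 28 mm tall (33 mm overall). It starts lying flat, knob up, on the thin dark mat (2 mm high). Origin: centre of its flat underside; z up along the knob. Belongs on the 250 ml beaker.
- beaker_250: The second largest of the four white plastic beakers, 250 ml: open, round, straight-sided, 68 mm outside diameter, 92 mm tall, wall 3 mm, small pouring lip on its +x side (6 mm out, not above the rim). Stands loose on the hotplate's flat dark top (300 x 300 mm, 100 mm above the bench), centre at least 125 mm from the next beaker's. Origin: centre of its underside; z up, rim at z = 92 mm.
- cover_400: The largest of the four white plastic (PTFE) beaker covers: a flat round disc 108 mm in diameter and 5 mm thick with an upright round knob in the middle of its upper side, 16 mm in diameter and 28 mm tall (33 mm overall). It starts lying flat, knob up, on the thin dark mat (2 mm high). Origin: centre of its flat underside; z up along the knob. Belongs on the 400 ml beaker.
- beaker_400: The largest of the four white plastic beakers, 400 ml: open, round, straight-sided, 84 mm outside diameter, 112 mm tall, wall 3 mm, small pouring lip on its +x side (6 mm out, not above the rim). Stands loose on the hotplate's flat dark top (300 x 300 mm, 100 mm above the bench), centre at least 125 mm from the next beaker's. Origin: centre of its underside; z up, rim at z = 112 mm.
- dish: Bystander, not part of the job: white porcelain evaporating dish, an open bowl 82 mm across and 32 mm high, standing on the mat among the covers. Origin: centre of its underside.
- crucible: Bystander, not part of the job: small white porcelain crucible with its own lid on, 42 mm across and 45 mm high over the lid's loop, standing on the mat between the covers. Origin: centre of its underside.

How it is judged:
By the outcome, as a careful person would: the job done as asked, in the order asked, and still so for the second after the job is handed in, with the robot touching nothing.
It also fails if it takes over 112 s, if anything falls off the work surface, if the arm or the gripper's body presses on something with over 40 N, if the wrist force passes 120 N, or if a joint passes its speed limit or range.

## Robot

A 6-joint arm with a two-finger parallel gripper is mounted at the origin on the work surface. World frame = base frame: x ahead of the robot, y to its left, z up, the work surface at z = 0. Lengths are in m, angles in rad, forces in N, time in s.
With the tool pointing down it reaches from about 0.3 to 0.775 m from the base axis. Payload 14.6 kg.
Tool frame: the origin (TCP) lies midway between the tips of the shut fingers; the grasp point (between the pads) lies 19 mm behind it (ctrl.pinch_z is the distance from the TCP to the grasp point, in m); z points along the fingers, y is the line along which they close (so a half turn about z gives the same grasp; the last joint's range is limited). The gripper opens to 94 mm and grips with 3 to 60 N. Pads are 16 mm wide; open, the fingers measure 119 mm over their backs; the gripper's body (75 mm by 177 mm) begins 78 mm behind the grasp point.
Start: joints at [1.246, 0.3, 1.521, -0, 1.321, -0.067], TCP at [0.14, 0.532, 0.205] pointing down, gripper open.
Joint ranges: [-3.03, 3.03], [-0.79, 2.21], [0.23, 2.52], [-1.04, 4.18], [0, 3.07], [-2.55, 2.55]. Speed limits (rad/s): [2.22, 2.22, 2.57, 3.14, 3.14, 3.14].

## Interface

Orientations are given as [roll, pitch, yaw] about the fixed x, y, z axes, in that order (R = Rz(yaw) Ry(pitch) Rx(roll)).
In Python, from station import ctrl gives the robot as it stands.
- The arm moves only by the tool jog_arm, never from a script. Its argument "motion" is a list of rows, each a list of 7 numbers: the shift along the tool's x, y, z in m, then the turn, a rotation vector about the tool's x, y, z in rad, then the opening, from -1 (shut) to 1 (fully open). In form: [[tx, ty, tz, rx, ry, rz, gripper], ...]. A call has 1 to 5 rows; each row shifts and turns the commanded pose from where the row before left it, along the tool's axes as they then stand; what a row does not reach is not made up. A row lasts 1/10 s, in which the tool goes at most 50 mm and 8.59 degrees, less where a joint would pass 70% of its speed; a pose out of reach is approached as far as the arm can. A call is refused whole if a number of a shift passes 0.05 or a number of a turn 0.15, either way. A call with a gripper value outside its range is refused whole. The fingers move at their own pace and stop on an object; "squeeze" is the grip in N (left out, the last holds). Time passes only in rows, so rows that do not move let the fingers close. It gives the time, the measured TCP pose, the force, the opening and the grip force at its end, in the units of the state.
- ctrl.get_obs(): the state, without advancing time (a new reading comes with each control period).
- ctrl.camera(name): name is "scene" or "side" or "wrist"; returns the picture (480x640x3 uint8, red, green, blue); there is no depth.
- ctrl.camera_model(name): a dict with "intrinsics" (3x3 intrinsics, pixels), "k1" (the pictures are not rectified: a ray, as slopes to the right and down, at radius r is drawn at 1 + k1 r^2 times it, then the intrinsics apply), "rvec" (rotation vector, rad) and "tvec" (3), from world to camera coordinates, as OpenCV has them. Camera axes: x right, y down, z forward; pixel columns grow to the right and rows downward; lengths in m; the calibration is good to about 2 mm. A picture is of the moment at which its call begins: read the wrist's pose just before it. camera_model takes no time and is no camera call; for the wrist camera it gives the pose at the moment of the call.
- ctrl.hand_in(): hands the job in; it is judged then, once.
The state is a dict: "time_s": time; "qpos": joint angles; "joint_vel": joint speeds; "tau": joint torques, N m; "ee_pos": TCP position; "eef_rot": TCP orientation; "force": force on the tool from outside, world axes, zero at the start; "moment": the same for the moment, N m; "grip_width": finger opening in m; "grip_force": force on a finger pad.
Only numpy, scipy, OpenCV 4.12 (cv2) and the standard library are available. Lean on these libraries where they do the work, as an engineer would, in place of code of your own. Each camera call takes 0.05 s, during which the arm holds its last target. There are 200 camera calls.

## Working session

There is one attempt and no reset: what is moved stays moved. The work goes in short steps, Python scripts to look and compute and a tool call to move; the robot and the scene stay as the last step left them, time stands still between calls to the robot, and variables do not carry over. Pictures are saved under pics/ and viewed, at most 14 in all, crops included, and the job is handed in when it is done.

Besides the shell and the picture viewer there is one more tool, called by a JSON object that holds its "fn" and its "kwargs", one argument or row to a line. jog_arm: Moves the arm, as the interface text tells. Its arguments: {"type":"object","properties":{"motion":{"type":"array"},"squeeze":{"type":"number"}},"required":["motion"]}

```bash
mkdir -p pics; ls; cat > h.py <<'E'
import numpy as np, cv2
from station import ctrl
def snap(cam,name):
    m=ctrl.camera_model(cam); im=ctrl.camera(cam); cv2.imwrite(f'pics/{name}.png',im[:,:,::-1]); return im,m
def ray(m,u,v):
    K=np.array(m['intrinsics']);k=m['k1']
    p=np.array([(u-K[0,2])/K[0,0],(v-K[1,2])/K[1,1]]);q=p.copy()
    for _ in range(20): q=p/(1+k*(q@q))
    R=cv2.Rodrigues(np.array(m['rvec'],float))[0];t=np.array(m['tvec'],float).ravel()
    return -R.T@t,R.T@np.array([q[0],q[1],1])
def at_z(m,u,v,z):
    o,d=ray(m,u,v);return o+d*(z-o[2])/d[2]
def proj(m,P):
    K=np.array(m['intrinsics']);R=cv2.Rodrigues(np.array(m['rvec'],float))[0]
    c=np.atleast_2d(P)@R.T+np.array(m['tvec'],float).ravel();q=c[:,:2]/c[:,2:]
    q=q*(1+m['k1']*(q**2).sum(1,keepdims=True))
    return q*[K[0,0],K[1,1]]+[K[0,2],K[1,2]]
E
python3 - <<'E'
from h import *
print(ctrl.get_obs(), ctrl.pinch_z)
for c in('scene','side','wrist'):
    im,m=snap(c,c+'0');o,d=ray(m,320,240);print(c,m,o,d)
E
```

```text
pics
{'time_s': 0.0, 'qpos': array([ 1.24639973e+00,  3.00489332e-01,  1.52160969e+00, -3.93077986e-05,
        1.32069536e+00, -6.66080022e-02]), 'joint_vel': array([-4.10026875e-04, -2.55718187e-05, -5.71314758e-04,  1.00392619e-03,
        7.60945909e-04, -2.15459541e-03]), 'tau': array([-4.66998936e-04, -5.31807017e+01, -3.52742851e+01,  7.09010242e-02,
        2.43107253e-02, -6.10261282e-05]), 'ee_pos': array([0.14014782, 0.53156019, 0.20486423]), 'eef_rot': array([-3.14039106e+00, -4.19963481e-05,  2.88381379e+00]), 'force': array([-0.46987135, -0.76952468,  1.1219143 ]), 'moment': array([-0.01087211, -0.02215426, -0.00399397]), 'grip_force': 0.0, 'grip_width': 0.09413936002709301} 0.0188
scene {'intrinsics': array([[526.65984868,   0.        , 318.18371131],
       [  0.        , 526.65984868, 243.05009459],
       [  0.        ,   0.        ,   1.        ]]), 'k1': -0.13649835660777515, 'rvec': array([ 1.87230892,  1.28166993, -0.62800804]), 'tvec': array([-0.16312083, -0.21762453,  1.43363909])} [ 1.25216462 -0.34490256  0.66514349] [-0.74944572  0.3200754  -0.57959321]
side {'intrinsics': array([[535.47828111,   0.        , 315.62052564],
       [  0.        , 535.47828111, 244.7275691 ],
       [  0.        ,   0.        ,   1.        ]]), 'k1': 0.009331771463755077, 'rvec': array([ 2.32859289, -0.76524042,  0.28745503]), 'tvec': array([-0.46390257,  0.26400159,  0.95655153])} [ 0.11931979 -0.61593323  0.89793224] [ 0.39978128  0.52483952 -0.75157385]
wrist {'intrinsics': array([[345.52355545,   0.        , 316.24611534],
       [  0.        , 345.52355545, 234.14454452],
       [  0.        ,   0.        ,   1.        ]]), 'k1': -0.05009307485924701, 'rvec': array([-2.31407603, -1.78301986, -0.23914857]), 'tvec': array([-0.55001354, -0.02623652,  0.39035892])} [0.06532872 0.55146295 0.38367187] [ 0.27309344 -0.06045846 -0.96029682]
```

View pics/scene0.png

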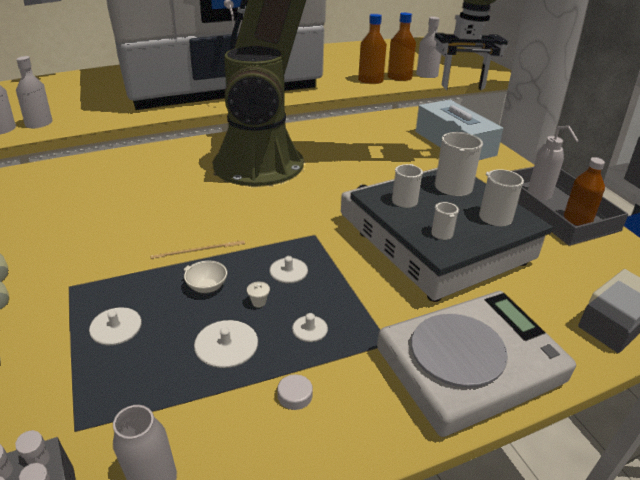

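View pics/side0.png

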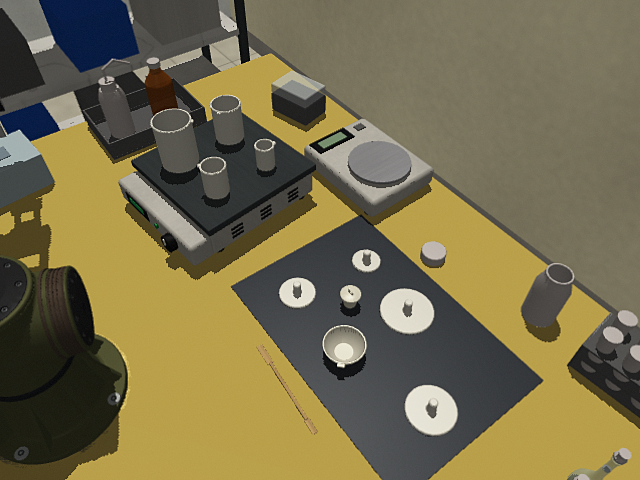

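View pics/wrist0.png

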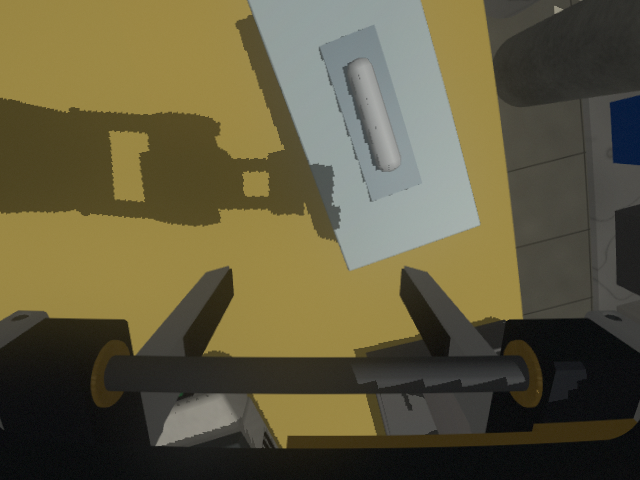

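Scene view: covers 400 at (226,343), 250 at (116,325), 100 at (289,270) and 50 at (310,327). Beakers 50 at (445,220), 100 at (407,186), 250 at (500,198) and 400 at (459,163). The side view agrees, and the wrist view shows neither group. Next I'll fit projected silhouettes in both fixed cameras.

```bash
cat > fit.py <<'E'
from h import *
from scipy.optimize import minimize
A=np.linspace(0,2*np.pi,64)
def ring(x,y,z,r): return np.c_[x+r*np.cos(A),y+r*np.sin(A),z+0*A]
CAM={}
for c in('scene','side'):
    CAM[c]=(cv2.imread(f'pics/{c}0.png'),ctrl.camera_model(c))
def polys(parts): # list of (z0,z1,r)
    return lambda m,x,y:[cv2.convexHull(proj(m,np.r_[ring(x,y,a,r),ring(x,y,b,r)]).astype(np.float32)) for a,b,r in parts]
def render(m,f,x,y,box,S=8):
    x0,y0,w,h=box;im=np.zeros((h*S,w*S),np.uint8)
    for p in f(m,x,y): cv2.fillPoly(im,[np.int32((p.reshape(-1,2)-[x0-.5,y0-.5])*S)],255)
    return cv2.resize(im,(w,h),interpolation=cv2.INTER_AREA)/255.
def fit(c,f,g,thr=None):
    im,m=CAM[c];q=np.vstack([p.reshape(-1,2) for p in f(m,*g)])
    lo=np.int32(q.min(0))-7;hi=np.int32(q.max(0))+7;box=(*lo,*(hi-lo))
    v=im[lo[1]:hi[1],lo[0]:hi[0]].min(2).astype(float)
    v=np.clip((v-60)/80,0,1)
    r=minimize(lambda p:((render(m,f,*p,box)-v)**2).mean(),g,method='Nelder-Mead',options=dict(initial_simplex=np.array(g)+[[0,0],[.006,0],[0,.006]],xatol=1e-5,fatol=1e-7))
    return r.x,r.fun
E
python3 - <<'E'
from fit import *
for n,R,px,ps in(('50',.031,(310,327),(366,260)),('100',.038,(289,270),(297,292)),('250',.046,(116,325),(431,409)),('400',.054,(226,343),(407,311))):
    f=polys([(.002,.007,R),(.007,.035,.008)])
    g=at_z(CAM['scene'][1],*px,.007)[:2];g2=at_z(CAM['side'][1],*ps,.007)[:2]
    print(n,g,g2,*fit('scene',f,g),*fit('side',f,g2))
for n,px,ps in(('dish',(207,278),(344,345)),('cruc',(258,292),(350,296))): print(n,at_z(CAM['scene'][1],*px,.025),at_z(CAM['side'][1],*ps,.025))
a=CAM['scene'][0][120:260,380:540];b=CAM['side'][0][85:215,140:300]
cv2.imwrite('pics/ca.png',cv2.resize(a,None,fx=5,fy=4.28*5/4.28,interpolation=cv2.INTER_CUBIC)[:600*2][:,:][0:700]) 
cv2.imwrite('pics/ca.png',cv2.resize(a,None,fx=4,fy=4,interpolation=cv2.INTER_CUBIC));cv2.imwrite('pics/cb.png',cv2.resize(b,None,fx=4,fy=4,interpolation=cv2.INTER_CUBIC))
E
```

```text
50 [ 0.63918764 -0.09690983] [ 0.63858131 -0.09793494] [ 0.63829135 -0.09725277] 0.015453022892923699 [ 0.63949763 -0.09633018] 0.045382088487409745
100 [ 0.47559456 -0.07835471] [ 0.47092481 -0.07914148] [ 0.47026647 -0.07803483] 0.03680261999130025 [ 0.4723256  -0.07712662] 0.038555619031435034
250 [ 0.51795853 -0.41886812] [ 0.51495923 -0.4208348 ] [ 0.51427087 -0.42094624] 0.008352848228773399 [ 0.51564904 -0.41964132] 0.028180144395156707
400 [ 0.62565688 -0.24449169] [ 0.62021147 -0.24635921] [ 0.62126872 -0.24376455] 0.007462027592882663 [ 0.6227395  -0.24294626] 0.02317702677132514
dish [ 0.46631354 -0.24027181  0.025     ] [ 0.46463272 -0.24013399  0.025     ]
cruc [ 0.53825767 -0.16065237  0.025     ] [ 0.54309429 -0.16040719  0.025     ]
```

View pics/ca.png

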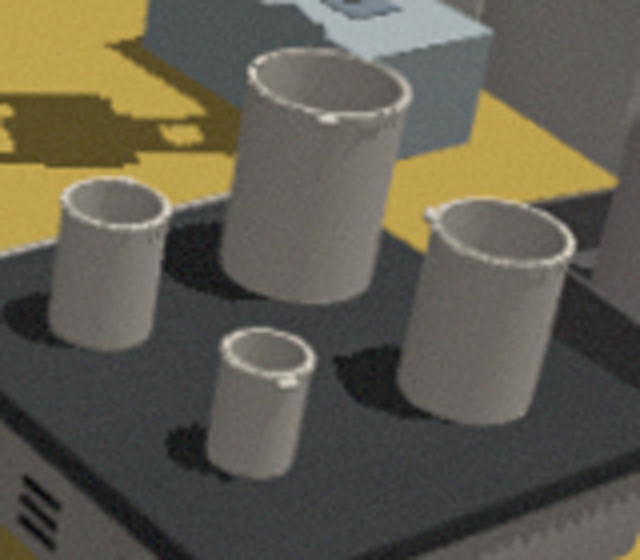

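View pics/cb.png

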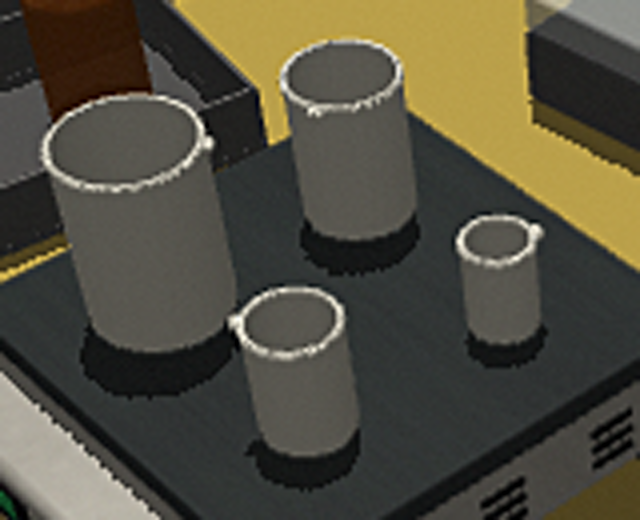

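Scene crop rim ellipse centres: 50 (267,352), 100 (115,203), 250 (503,232), 400 (330,84). Side crop: 50 (497,240), 100 (291,323), 250 (342,76), 400 (127,142). The rims are bright, so I'll refine by maximising brightness along the projected rim.

```bash
python3 - <<'E'
from fit import *
from scipy.ndimage import map_coordinates
D={'50':(.021,.158,(267,352),(497,240)),'100':(.027,.172,(115,203),(291,323)),'250':(.034,.192,(503,232),(342,76)),'400':(.042,.212,(330,84),(127,142))}
for n,(R,z,a,b) in D.items():
    for c,p,o in(('scene',a,(380,120)),('side',b,(140,85))):
        im,m=CAM[c];g=cv2.GaussianBlur(im.min(2).astype(float),(0,0),.7)
        x0=at_z(m,*(np.array(p)/4+o),z)[:2]
        def s(q): 
            P=proj(m,ring(*q,z,R-.0015));return -map_coordinates(g,[P[:,1],P[:,0]],order=1).mean()
        G=[(s(x0+[i,j]),i,j) for i in np.arange(-.006,.0061,.0004) for j in np.arange(-.006,.0061,.0004)]
        v=min(G);print(n,c,x0.round(4),(x0+v[1:]).round(4),round(v[0],1))
E
```

```text
50 scene [0.5819 0.1947] [0.5811 0.1951] -140.8
50 side [0.5795 0.1925] [0.5799 0.1945] -143.5
100 scene [0.4527 0.186 ] [0.4507 0.1872] -139.3
100 side [0.4495 0.1832] [0.4499 0.1864] -144.6
250 scene [0.5714 0.3327] [0.5686 0.3339] -133.5
250 side [0.5669 0.3285] [0.5673 0.3329] -136.8
400 scene [0.4371 0.32  ] [0.4323 0.3228] -134.2
400 side [0.4328 0.317 ] [0.4316 0.3202] -135.1
```

{"fn": "jog_arm", "kwargs": {
  "motion": [
    [0,0,-0.05,0,0,-0.129,0],
    [0,0,-0.05,0,0,-0.129,0],
    [0,0,0,0,0,0,0],
    [0,0,0,0,0,0,0]
  ],
  "squeeze": 20
}}

```text
time_s: 0.55
ee_pos: [0.1403, 0.5319, 0.3059]
eef_rot: [3.14, 0.0, 3.141]
force: [0.5, 0.5, -0.3]
grip_width: 0.065
grip_force: 0.0
```

```bash
python3 -c "
from h import *
o=ctrl.get_obs();print(o['time_s'],o['ee_pos'],o['eef_rot'],o['grip_width'],o['qpos'])"
```

```text
0.55 [0.14025508 0.53192132 0.30591197] [3.14038392e+00 4.08715270e-04 3.14131828e+00] 0.06498829625903178 [ 1.24640667e+00  2.44543520e-01  1.36057580e+00 -2.49003080e-06
  1.53519737e+00 -3.24115449e-01]
```

{"fn": "jog_arm", "kwargs": {
  "motion": [
    [-0.025,-0.0315,0,0,0,0,0],
    [-0.025,-0.0315,0,0,0,0,0],
    [-0.025,-0.0315,0,0,0,0,0],
    [-0.025,-0.0315,0,0,0,0,0],
    [-0.025,-0.0315,0,0,0,0,0]
  ]
}}

```text
time_s: 1.05
ee_pos: [0.2656, 0.3726, 0.3038]
eef_rot: [-3.139, -0.002, 3.141]
force: [0.3, 0.8, -0.3]
grip_width: 0.0472
grip_force: 0.0
```

{"fn": "jog_arm", "kwargs": {
  "motion": [
    [-0.025,-0.0315,0,0,0,0,0],
    [-0.025,-0.0315,0,0,0,0,0],
    [-0.025,-0.0315,0,0,0,0,0],
    [-0.025,-0.0315,0,0,0,0,0],
    [-0.025,-0.0315,0,0,0,0,0]
  ]
}}

```text
time_s: 1.55
ee_pos: [0.3906, 0.2152, 0.304]
eef_rot: [-3.141, -0.002, 3.141]
force: [1.8, 0.9, 0.3]
grip_width: 0.047
grip_force: 0.0
```

{"fn": "jog_arm", "kwargs": {
  "motion": [
    [-0.025,-0.0315,0,0,0,0,0],
    [-0.025,-0.0315,0,0,0,0,0],
    [-0.025,-0.0315,0,0,0,0,0],
    [-0.025,-0.0315,0,0,0,0,0],
    [-0.025,-0.0315,0,0,0,0,0]
  ]
}}

```text
time_s: 2.05
ee_pos: [0.5157, 0.0579, 0.3037]
eef_rot: [-3.142, -0.003, 3.141]
force: [0.8, 0.7, 0.8]
grip_width: 0.0469
grip_force: 0.0
```

{"fn": "jog_arm", "kwargs": {
  "motion": [
    [-0.025,-0.0315,0,0,0,0,0],
    [-0.025,-0.0315,0,0,0,0,0],
    [-0.025,-0.0315,0,0,0,0,0],
    [-0.025,-0.0315,0,0,0,0,0],
    [-0.025,-0.0315,0,0,0,0,0]
  ]
}}

```text
time_s: 2.55
ee_pos: [0.6408, -0.0995, 0.3034]
eef_rot: [3.141, -0.003, 3.141]
force: [0.9, 1.1, 0.4]
grip_width: 0.047
grip_force: 0.0
```

{"fn": "jog_arm", "kwargs": {
  "motion": [
    [0,0,0.05,0,0,0,0],
    [0,0,0.05,0,0,0,0],
    [0,0,0.05,0,0,0,0],
    [0,0,0.05,0,0,0,0],
    [0,0,0.02,0,0,0,0]
  ]
}}

```text
time_s: 3.05
ee_pos: [0.637, -0.0974, 0.0782]
eef_rot: [3.14, -0.01, 3.141]
force: [0.3, 0.2, -0.0]
grip_width: 0.0473
grip_force: 0.0
```

```bash
python3 - <<'E'
from h import *
im,m=snap('wrist','w1');o=ctrl.get_obs();print(o['ee_pos'],o['eef_rot'],o['grip_width'],o['qpos'])
print(proj(m,[[.639,-.0968,.035],[.639,-.0968,.007]]))
E
```

```text
[ 0.63667323 -0.09733743  0.07686819] [ 3.1392086  -0.01124428  3.14086209] 0.04707498434147987 [-2.08571667e-01  6.35092939e-01  1.34396559e+00  1.36221244e-05
  1.17402834e+00 -1.77862936e+00]
[[316.39586262 261.28535466]
 [316.25408221 249.10231721]]
```

View pics/w1.png

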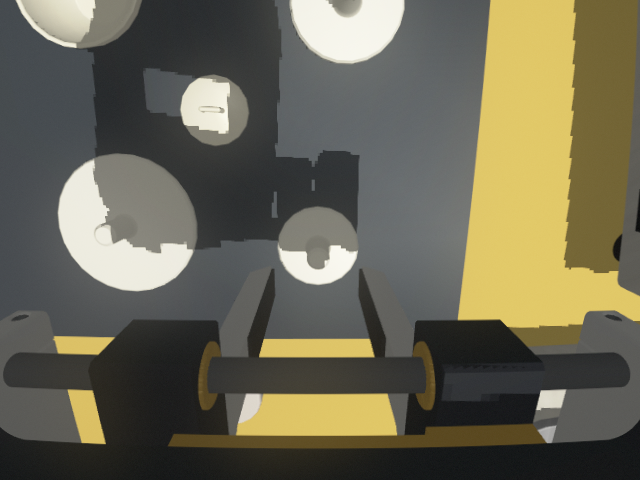

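Disc centre is at (318,246) and the knob at (318,258), about 2 px from the prediction, so the estimate is good. I'm descending.

{"fn": "jog_arm", "kwargs": {
  "motion": [
    [0,0,0.03,0,0,0,0],
    [0,0,0.02,0,0,0,0],
    [0,0,0,0,0,0,0],
    [0,0,0,0,0,0,0]
  ]
}}

```text
time_s: 3.5
ee_pos: [0.6403, -0.098, 0.0359]
eef_rot: [3.142, -0.0, 3.142]
force: [0.7, 0.4, 1.0]
grip_width: 0.047
grip_force: 0.0
```

{"fn": "jog_arm", "kwargs": {
  "motion": [
    [0.002,0.0015,0.012,0,0,0,0],
    [0,0,0.012,0,0,0,0],
    [0,0,0,0,0,0,0],
    [0,0,0,0,0,0,0],
    [0,0,0,0,0,0,-1]
  ]
}}

```text
time_s: 4.0
ee_pos: [0.6386, -0.0967, 0.0119]
eef_rot: [-3.141, 0.001, -3.141]
force: [-0.0, 0.7, -1.3]
grip_width: 0.0421
grip_force: 0.0
```

{"fn": "jog_arm", "kwargs": {
  "motion": [
    [0,0,0,0,0,0,-1],
    [0,0,0,0,0,0,-1],
    [0,0,0,0,0,0,-1],
    [0,0,0,0,0,0,-1],
    [0,0,0,0,0,0,-1]
  ]
}}

```text
time_s: 4.5
ee_pos: [0.6384, -0.0966, 0.0116]
eef_rot: [-3.142, 0.0, -3.141]
force: [-0.5, 0.1, 1.3]
grip_width: 0.0158
grip_force: 20.0
```

{"fn": "jog_arm", "kwargs": {
  "motion": [
    [0,0,-0.02,0,0,0,-1],
    [0,0,-0.04,0,0,0,-1],
    [0,0,-0.05,0,0,0,-1],
    [0,0,-0.05,0,0,0,-1],
    [0,0,-0.04,0,0,0,-1]
  ]
}}

```text
time_s: 5.0
ee_pos: [0.6384, -0.0966, 0.2147]
eef_rot: [-3.141, 0.002, -3.141]
force: [0.5, -0.7, -0.6]
grip_width: 0.0154
grip_force: 20.0
```

{"fn": "jog_arm", "kwargs": {
  "motion": [
    [0.005,0.02,0,0,0,0,-1],
    [0.008,0.04,0,0,0,0,-1],
    [0.008,0.04,0,0,0,0,-1],
    [0.008,0.04,0,0,0,0,-1],
    [0.008,0.04,0,0,0,0,-1]
  ]
}}

```text
time_s: 5.5
ee_pos: [0.6003, 0.0853, 0.2104]
eef_rot: [-3.142, -0.001, -3.141]
force: [1.0, 0.7, -1.2]
grip_width: 0.0156
grip_force: 20.0
```

{"fn": "jog_arm", "kwargs": {
  "motion": [
    [0.008,0.04,0,0,0,0,-1],
    [0.008,0.04,0,0,0,0,-1],
    [0.005,0.0315,0,0,0,0,-1],
    [0,0,0,0,0,0,-1],
    [0,0,0,0,0,0,-1]
  ]
}}

```text
time_s: 6.0
ee_pos: [0.5797, 0.1954, 0.2105]
eef_rot: [-3.141, -0.001, -3.14]
force: [-0.3, -0.2, -0.7]
grip_width: 0.0156
grip_force: 20.0
```

```bash
cat > chk.py <<'E'
import sys
from h import *
ims=[]
for c,o in(('scene',(360,80)),('side',(120,40))):
    im,m=snap(c,c+sys.argv[1]);ims.append(cv2.resize(im[o[1]:o[1]+190,o[0]:o[0]+190],None,fx=2.1,fy=2.1,interpolation=cv2.INTER_CUBIC))
cv2.imwrite(f'pics/k{sys.argv[1]}.png',np.hstack(ims)[:,:,::-1])
o=ctrl.get_obs();print(o['time_s'],o['ee_pos'],o['eef_rot'],o['force'],o['grip_width'])
E
python3 chk.py 1
```

```text
6.1 [0.58026342 0.1941274  0.21089167] [-3.14126488e+00 -7.02863526e-04  3.14109111e+00] [-1.18877883 -0.14430616 -0.26968496] 0.015440459893622405
```

View pics/k1.png

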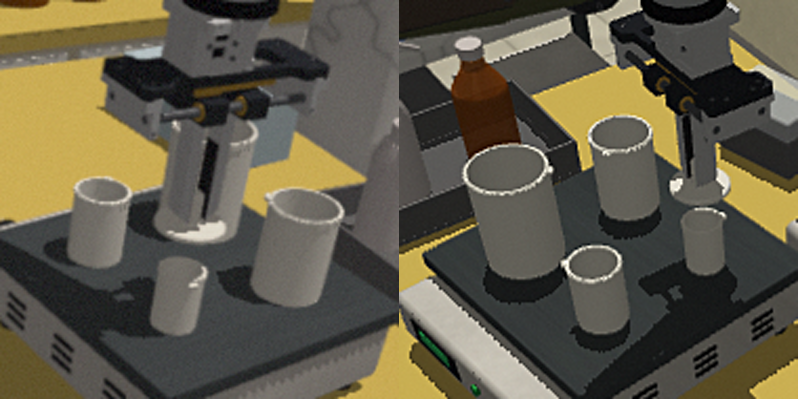

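The cover hangs level over the small beaker (side view: disc at (700,188) above the rim at (704,215)). I'm lowering it.

{"fn": "jog_arm", "kwargs": {
  "motion": [
    [0,0.0005,0.02,0,0,0,-1],
    [0,0,0.015,0,0,0,-1],
    [0,0,0.005,0,0,0,-1],
    [0,0,0,0,0,0,-1],
    [0,0,0,0,0,0,-1]
  ]
}}

```text
time_s: 6.6
ee_pos: [0.5807, 0.195, 0.1722]
eef_rot: [3.141, 0.001, 3.141]
force: [0.1, 0.3, -0.2]
grip_width: 0.0154
grip_force: 20.0
```

{"fn": "jog_arm", "kwargs": {
  "motion": [
    [0,0,0.001,0,0,0,-1],
    [0,0,0.001,0,0,0,-1],
    [0,0,0.001,0,0,0,-1],
    [0,0,0,0,0,0,-1],
    [0,0,0,0,0,0,-1]
  ]
}}

```text
time_s: 7.1
ee_pos: [0.5803, 0.1954, 0.1685]
eef_rot: [-3.142, 0.0, -3.141]
force: [0.4, 0.6, -0.0]
grip_width: 0.0155
grip_force: 20.0
```

{"fn": "jog_arm", "kwargs": {
  "motion": [
    [0,0,0.001,0,0,0,-1],
    [0,0,0,0,0,0,-1],
    [0,0,0,0,0,0,-1]
  ]
}}

```text
time_s: 7.4
ee_pos: [0.5804, 0.1954, 0.1676]
eef_rot: [3.141, 0.0, -3.141]
force: [0.2, 0.7, 1.6]
grip_width: 0.0151
grip_force: 20.0
```

{"fn": "jog_arm", "kwargs": {
  "motion": [
    [0,0,0.0005,0,0,0,-1],
    [0,0,0,0,0,0,-1],
    [0,0,0,0,0,0,-1]
  ]
}}

```text
time_s: 7.7
ee_pos: [0.5805, 0.1954, 0.1676]
eef_rot: [3.141, 0.001, -3.141]
force: [-1.0, 0.0, 5.2]
grip_width: 0.0159
grip_force: 20.0
```

{"fn": "jog_arm", "kwargs": {
  "motion": [
    [0,0,0,0,0,0,-0.3],
    [0,0,0,0,0,0,0],
    [0,0,0,0,0,0,0],
    [0,0,-0.015,0,0,0,0],
    [0,0,-0.035,0,0,0,0]
  ]
}}

```text
time_s: 8.2
ee_pos: [0.5792, 0.1951, 0.2146]
eef_rot: [-3.14, -0.005, -3.141]
force: [0.8, -0.4, -0.2]
grip_width: 0.0468
grip_force: 0.0
```

{"fn": "jog_arm", "kwargs": {
  "motion": [
    [0,0,-0.02,0,0,0,0],
    [0.014,-0.033,0,0,0,0,0],
    [0.014,-0.034,0,0,0,0,0],
    [0.014,-0.034,0,0,0,0,0],
    [0.014,-0.034,0,0,0,0,0]
  ]
}}

```text
time_s: 8.7
ee_pos: [0.5235, 0.0592, 0.2368]
eef_rot: [-3.142, -0.0, -3.141]
force: [0.9, -0.6, -0.2]
grip_width: 0.0471
grip_force: 0.0
```

{"fn": "jog_arm", "kwargs": {
  "motion": [
    [0.014,-0.034,0,0,0,0,0],
    [0.014,-0.034,0,0,0,0,0],
    [0.014,-0.034,0,0,0,0,0],
    [0.011,-0.034,0,0,0,0,0],
    [0,0,0,0,0,0,0]
  ]
}}

```text
time_s: 9.2
ee_pos: [0.4704, -0.0784, 0.2371]
eef_rot: [-3.141, 0.0, 3.138]
force: [-0.3, 0.0, -0.5]
grip_width: 0.0467
grip_force: 0.0
```

{"fn": "jog_arm", "kwargs": {
  "motion": [
    [0,0,0.04,0,0,0,0],
    [0,0,0.05,0,0,0,0],
    [0,0,0.05,0,0,0,0],
    [0,0,0.02,0,0,0,0],
    [0,0,0,0,0,0,0]
  ]
}}

```text
time_s: 9.7
ee_pos: [0.47, -0.0747, 0.0743]
eef_rot: [3.14, -0.005, -3.141]
force: [-0.5, 0.2, -0.3]
grip_width: 0.0467
grip_force: 0.0
```

```bash
cat > w.py <<'E'
import sys
from h import *
x,y,R=map(float,sys.argv[2:5])
im,m=snap('wrist','w'+sys.argv[1]);o=ctrl.get_obs();print(o['ee_pos'],o['eef_rot'],o['grip_width'],o['qpos'])
A=np.linspace(0,6.28,40);P=np.c_[x+R*np.cos(A),y+R*np.sin(A),.007+0*A]
for z,r in((.007,R),(.035,.008)):
    P=np.c_[x+r*np.cos(A),y+r*np.sin(A),z+0*A];cv2.polylines(im,[np.int32(proj(m,P))],True,(255,0,0),1)
cv2.imwrite(f'pics/w{sys.argv[1]}.png',im[:,:,::-1])
E
python3 chk.py 2; python3 w.py 2 .4713 -.0776 .038
```

```text
9.8 [ 0.47191825 -0.07531925  0.07777175] [-3.14153612e+00  5.41621750e-04 -3.14105272e+00] [-0.2249484  -0.42406393 -0.13314741] 0.04727612569195012
[ 0.47228152 -0.0754987   0.07837975] [-3.14114494e+00  1.99340309e-03 -3.14106348e+00] 0.04687452721904662 [-2.35134782e-01  2.94975051e-01  1.85188409e+00  3.59360300e-05
  9.92690676e-01 -1.80647945e+00]
```

```bash
python3 -c "
import cv2,numpy as np
a=cv2.imread('pics/k2.png');b=cv2.imread('pics/w2.png')
b=cv2.resize(b,(266,200));c=np.zeros((599,798,3),np.uint8);c[:399]=a[:399];w=cv2.imread('pics/w2.png')[130:330,120:520];c[399:599,:400]=w;cv2.imwrite('pics/m2.png',c)"
```

```text
(no output)
```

View pics/m2.png

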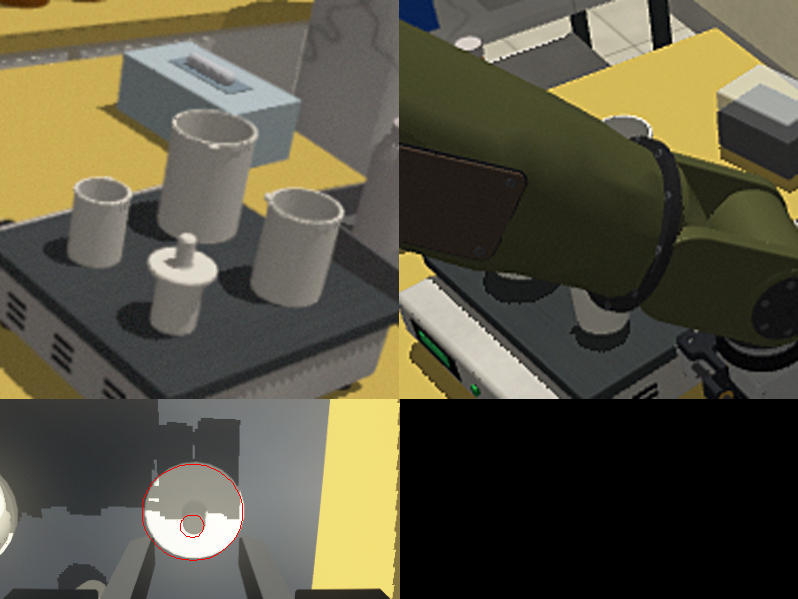

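Cover 50 sits flat and centred on its beaker (184,265). The predicted outline for cover 100 matches the wrist picture. I'm grasping it.

{"fn": "jog_arm", "kwargs": {
  "motion": [
    [0.0007,-0.0017,0.025,0,0,0,0],
    [0,0,0.025,0,0,0,0],
    [0,0,0.01,0,0,0,0],
    [0,0,0.006,0,0,0,0],
    [0,0,0,0,0,0,0]
  ]
}}

```text
time_s: 10.35
ee_pos: [0.4711, -0.0773, 0.0115]
eef_rot: [-3.141, 0.001, -3.141]
force: [0.3, -0.1, -0.2]
grip_width: 0.0467
grip_force: 0.0
```

{"fn": "jog_arm", "kwargs": {
  "motion": [
    [0,0,0,0,0,0,0],
    [0,0,0,0,0,0,-1],
    [0,0,0,0,0,0,-1],
    [0,0,0,0,0,0,-1],
    [0,0,0,0,0,0,-1]
  ]
}}

```text
time_s: 10.85
ee_pos: [0.4707, -0.0773, 0.0111]
eef_rot: [-3.142, 0.0, -3.141]
force: [0.5, -0.4, -0.4]
grip_width: 0.0182
grip_force: 0.0
```

{"fn": "jog_arm", "kwargs": {
  "motion": [
    [0,0,0,0,0,0,-1],
    [0,0,0,0,0,0,-1]
  ]
}}

```text
time_s: 11.05
ee_pos: [0.4707, -0.0773, 0.0111]
eef_rot: [-3.142, 0.0, -3.141]
force: [-1.5, -0.5, 3.3]
grip_width: 0.0154
grip_force: 20.0
```

{"fn": "jog_arm", "kwargs": {
  "motion": [
    [0,0,-0.02,0,0,0,-1],
    [0,0,-0.045,0,0,0,-1],
    [0,0,-0.05,0,0,0,-1],
    [0,0,-0.05,0,0,0,-1],
    [0,0,-0.05,0,0,0,-1]
  ]
}}

```text
time_s: 11.55
ee_pos: [0.4701, -0.0772, 0.228]
eef_rot: [3.142, -0.0, -3.141]
force: [0.3, 0.3, -0.9]
grip_width: 0.0156
grip_force: 20.0
```

{"fn": "jog_arm", "kwargs": {
  "motion": [
    [0.0025,0.02,0,0,0,0,-1],
    [0.0025,0.034,0,0,0,0,-1],
    [0.0025,0.04,0,0,0,0,-1],
    [0.0025,0.04,0,0,0,0,-1],
    [0.0025,0.04,0,0,0,0,-1]
  ]
}}

```text
time_s: 12.05
ee_pos: [0.4576, 0.0981, 0.2259]
eef_rot: [-3.142, -0.0, 3.141]
force: [0.1, -0.1, -0.5]
grip_width: 0.0156
grip_force: 20.0
```

{"fn": "jog_arm", "kwargs": {
  "motion": [
    [0.0025,0.04,0,0,0,0,-1],
    [0.0025,0.03,0,0,0,0,-1],
    [0.0025,0.02,0,0,0,0,-1],
    [0,0,0,0,0,0,-1],
    [0,0,0,0,0,0,-1]
  ]
}}

```text
time_s: 12.55
ee_pos: [0.4505, 0.1864, 0.2257]
eef_rot: [-3.141, -0.0, -3.141]
force: [0.3, 0.2, -0.1]
grip_width: 0.0155
grip_force: 20.0
```

{"fn": "jog_arm", "kwargs": {
  "motion": [
    [0,0,0.02,0,0,0,-1],
    [0,0,0.01,0,0,0,-1],
    [0,0,0.008,0,0,0,-1],
    [0,0,0,0,0,0,-1],
    [0,0,0,0,0,0,-1]
  ]
}}

```text
time_s: 13.05
ee_pos: [0.4508, 0.1865, 0.1883]
eef_rot: [3.142, 0.0, 3.141]
force: [0.5, -0.3, -0.7]
grip_width: 0.0154
grip_force: 20.0
```

{"fn": "jog_arm", "kwargs": {
  "motion": [
    [0,0,0.003,0,0,0,-1],
    [0,0,0.002,0,0,0,-1],
    [0,0,0.001,0,0,0,-1],
    [0,0,0,0,0,0,-1],
    [0,0,0,0,0,0,-1]
  ]
}}

```text
time_s: 13.55
ee_pos: [0.4506, 0.1867, 0.182]
eef_rot: [3.142, 0.0, -3.141]
force: [0.3, -0.3, -0.9]
grip_width: 0.0154
grip_force: 20.0
```

{"fn": "jog_arm", "kwargs": {
  "motion": [
    [0,0,0.001,0,0,0,-1],
    [0,0,0.0005,0,0,0,-1],
    [0,0,0,0,0,0,-1],
    [0,0,0,0,0,0,-1]
  ]
}}

```text
time_s: 13.95
ee_pos: [0.4508, 0.1867, 0.181]
eef_rot: [3.141, 0.001, -3.141]
force: [-1.8, -0.9, 4.7]
grip_width: 0.015
grip_force: 20.0
```

{"fn": "jog_arm", "kwargs": {
  "motion": [
    [0,0,0,0,0,0,-0.3],
    [0,0,0,0,0,0,0],
    [0,0,0,0,0,0,0],
    [0,0,-0.02,0,0,0,0],
    [0,0,-0.04,0,0,0,0]
  ]
}}

```text
time_s: 14.45
ee_pos: [0.4496, 0.1863, 0.2389]
eef_rot: [-3.14, -0.005, -3.141]
force: [0.7, 0.8, -0.1]
grip_width: 0.0465
grip_force: 0.0
```

{"fn": "jog_arm", "kwargs": {
  "motion": [
    [0,0,-0.03,0,0,0,0],
    [-0.004,-0.038,0,0,0,0,0],
    [-0.004,-0.038,0,0,0,0,0],
    [-0.004,-0.038,0,0,0,0,0],
    [-0.004,-0.038,0,0,0,0,0]
  ]
}}

```text
time_s: 14.95
ee_pos: [0.4665, 0.0333, 0.2705]
eef_rot: [3.142, 0.0, -3.141]
force: [0.1, 0.2, -0.4]
grip_width: 0.0472
grip_force: 0.0
```

{"fn": "jog_arm", "kwargs": {
  "motion": [
    [-0.004,-0.038,0,0,0,0,0],
    [-0.004,-0.038,0,0,0,0,0],
    [-0.004,-0.038,0,0,0,0,0],
    [-0.004,-0.038,0,0,0,0,0],
    [-0.004,-0.038,0,0,0,0,0]
  ]
}}

```text
time_s: 15.45
ee_pos: [0.4866, -0.1569, 0.2704]
eef_rot: [3.142, 0.0, -3.141]
force: [0.0, 0.2, 0.1]
grip_width: 0.0471
grip_force: 0.0
```

{"fn": "jog_arm", "kwargs": {
  "motion": [
    [-0.004,-0.038,0,0,0,0,0],
    [-0.004,-0.038,0,0,0,0,0],
    [-0.004,-0.038,0,0,0,0,0],
    [-0.004,-0.038,0,0,0,0,0],
    [-0.004,-0.038,0,0,0,0,0]
  ]
}}

```text
time_s: 15.95
ee_pos: [0.5066, -0.3469, 0.2702]
eef_rot: [3.141, -0.0, -3.141]
force: [0.5, 0.9, 0.3]
grip_width: 0.0472
grip_force: 0.0
```

{"fn": "jog_arm", "kwargs": {
  "motion": [
    [-0.004,-0.038,0,0,0,0,0],
    [-0.004,-0.037,0,0,0,0,0],
    [0,0,0.04,0,0,0,0],
    [0,0,0.05,0,0,0,0],
    [0,0,0.05,0,0,0,0]
  ]
}}

```text
time_s: 16.45
ee_pos: [0.5145, -0.4205, 0.1286]
eef_rot: [-3.141, 0.0, 3.141]
force: [1.5, -0.7, 0.4]
grip_width: 0.0468
grip_force: 0.0
```

{"fn": "jog_arm", "kwargs": {
  "motion": [
    [0,0,0.05,0,0,0,0],
    [0,0,0,0,0,0,0],
    [0,0,0,0,0,0,0]
  ]
}}

```text
time_s: 16.75
ee_pos: [0.515, -0.4205, 0.0816]
eef_rot: [-3.142, -0.0, -3.141]
force: [-0.2, 0.6, 1.2]
grip_width: 0.0469
grip_force: 0.0
```

```bash
python3 chk.py 3; python3 w.py 3 .515 -.4203 .046; cat > mm.py <<'E'
import cv2,numpy as np,sys
n=sys.argv[1]
a=cv2.imread(f'pics/k{n}.png');c=np.zeros((599,798,3),np.uint8);c[:399]=a[:399];c[399:599,:640]=cv2.imread(f'pics/w{n}.png')[140:340];cv2.imwrite(f'pics/m{n}.png',c)
E
python3 mm.py 3
```

```text
16.85 [ 0.51587276 -0.42134099  0.08398764] [-3.13846239  0.00342771 -3.14135046] [-0.32234242  1.11915126 -0.2780581 ] 0.047039170662511016
[ 0.515837   -0.42130376  0.08393535] [-3.13829408  0.00354882 -3.14129344] 0.04715714129795441 [-7.39827769e-01  6.64492667e-01  1.27784637e+00 -4.55479086e-05
  1.19440873e+00 -2.31090082e+00]
```

View pics/m3.png

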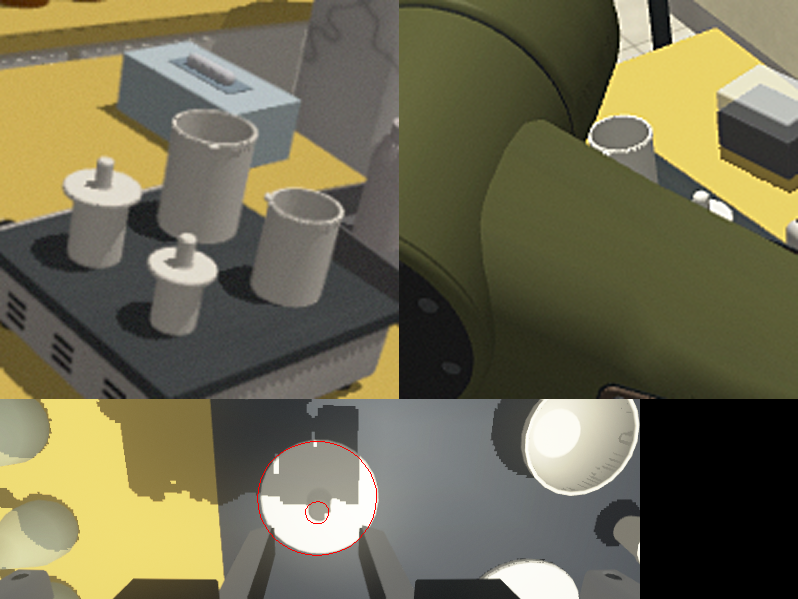

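Cover 100 is seated (102,190) and the cover 250 outline matches. I'm grasping it.

{"fn": "jog_arm", "kwargs": {
  "motion": [
    [0,0,0.025,0,0,0,0],
    [0,0,0.025,0,0,0,0],
    [0,0,0.013,0,0,0,0],
    [0,0,0.006,0,0,0,0],
    [0,0,0,0,0,0,0]
  ]
}}

```text
time_s: 17.4
ee_pos: [0.515, -0.4205, 0.0121]
eef_rot: [-3.141, 0.001, -3.141]
force: [-0.4, -0.4, 0.3]
grip_width: 0.0469
grip_force: 0.0
```

{"fn": "jog_arm", "kwargs": {
  "motion": [
    [0,0,0,0,0,0,0],
    [0,0,0,0,0,0,-1],
    [0,0,0,0,0,0,-1],
    [0,0,0,0,0,0,-1],
    [0,0,0,0,0,0,-1]
  ]
}}

```text
time_s: 17.9
ee_pos: [0.5148, -0.4204, 0.0116]
eef_rot: [-3.141, 0.0, -3.141]
force: [0.0, -0.1, -0.5]
grip_width: 0.0185
grip_force: 0.0
```

{"fn": "jog_arm", "kwargs": {
  "motion": [
    [0,0,0,0,0,0,-1],
    [0,0,0,0,0,0,-1],
    [0,0,0,0,0,0,-1]
  ]
}}

```text
time_s: 18.2
ee_pos: [0.5148, -0.4203, 0.0116]
eef_rot: [-3.142, 0.0, -3.141]
force: [-0.8, 1.0, 1.7]
grip_width: 0.0152
grip_force: 20.0
```

{"fn": "jog_arm", "kwargs": {
  "motion": [
    [0,0,-0.02,0,0,0,-1],
    [0,0,-0.045,0,0,0,-1],
    [0,0,-0.05,0,0,0,-1],
    [0,0,-0.05,0,0,0,-1],
    [0,0,-0.05,0,0,0,-1]
  ]
}}

```text
time_s: 18.7
ee_pos: [0.5144, -0.42, 0.2284]
eef_rot: [3.141, -0.0, -3.141]
force: [0.5, -0.3, -0.7]
grip_width: 0.0153
grip_force: 20.0
```

{"fn": "jog_arm", "kwargs": {
  "motion": [
    [0,0,-0.045,0,0,0,-1],
    [-0.0027,0.017,0,0,0,0,-1],
    [-0.0027,0.04,0,0,0,0,-1],
    [-0.0027,0.04,0,0,0,0,-1],
    [-0.0027,0.04,0,0,0,0,-1]
  ]
}}

```text
time_s: 19.2
ee_pos: [0.5252, -0.2819, 0.2711]
eef_rot: [3.141, -0.0, 3.141]
force: [1.1, 0.4, -0.4]
grip_width: 0.0155
grip_force: 20.0
```

{"fn": "jog_arm", "kwargs": {
  "motion": [
    [-0.0027,0.04,0,0,0,0,-1],
    [-0.0027,0.04,0,0,0,0,-1],
    [-0.0027,0.04,0,0,0,0,-1],
    [-0.0027,0.04,0,0,0,0,-1],
    [-0.0027,0.04,0,0,0,0,-1]
  ]
}}

```text
time_s: 19.7
ee_pos: [0.5387, -0.0817, 0.2714]
eef_rot: [-3.142, -0.0, -3.142]
force: [0.4, -0.1, -0.3]
grip_width: 0.0155
grip_force: 20.0
```

{"fn": "jog_arm", "kwargs": {
  "motion": [
    [-0.0027,0.04,0,0,0,0,-1],
    [-0.0027,0.04,0,0,0,0,-1],
    [-0.0027,0.04,0,0,0,0,-1],
    [-0.0027,0.04,0,0,0,0,-1],
    [-0.0027,0.04,0,0,0,0,-1]
  ]
}}

```text
time_s: 20.2
ee_pos: [0.5522, 0.1183, 0.2714]
eef_rot: [-3.142, -0.0, -3.141]
force: [0.9, -0.1, -0.9]
grip_width: 0.0158
grip_force: 20.0
```

{"fn": "jog_arm", "kwargs": {
  "motion": [
    [-0.0027,0.04,0,0,0,0,-1],
    [-0.0027,0.04,0,0,0,0,-1],
    [-0.0027,0.04,0,0,0,0,-1],
    [-0.0027,0.04,0,0,0,0,-1],
    [-0.0027,0.04,0,0,0,0,-1]
  ]
}}

```text
time_s: 20.7
ee_pos: [0.5657, 0.3183, 0.2713]
eef_rot: [-3.141, -0.0, -3.141]
force: [-0.0, -0.9, -0.0]
grip_width: 0.0157
grip_force: 20.0
```

{"fn": "jog_arm", "kwargs": {
  "motion": [
    [-0.002,0.017,0,0,0,0,-1],
    [0,0,0,0,0,0,-1],
    [0,0,0,0,0,0,-1],
    [0,0,0,0,0,0,-1]
  ]
}}

```text
time_s: 21.1
ee_pos: [0.568, 0.3326, 0.2716]
eef_rot: [-3.141, 0.0, 3.141]
force: [-0.9, -0.4, -1.5]
grip_width: 0.0153
grip_force: 20.0
```

{"fn": "jog_arm", "kwargs": {
  "motion": [
    [0,0.0006,0.02,0,0,0,-1],
    [0,0,0.02,0,0,0,-1],
    [0,0,0.014,0,0,0,-1],
    [0,0,0.006,0,0,0,-1],
    [0,0,0,0,0,0,-1]
  ]
}}

```text
time_s: 21.6
ee_pos: [0.5679, 0.3338, 0.2112]
eef_rot: [-3.141, -0.001, 3.141]
force: [0.6, 0.3, -0.5]
grip_width: 0.0155
grip_force: 20.0
```

{"fn": "jog_arm", "kwargs": {
  "motion": [
    [0,0,0.003,0,0,0,-1],
    [0,0,0.003,0,0,0,-1],
    [0,0,0.002,0,0,0,-1],
    [0,0,0,0,0,0,-1],
    [0,0,0,0,0,0,-1]
  ]
}}

```text
time_s: 22.1
ee_pos: [0.5679, 0.3343, 0.2036]
eef_rot: [3.141, 0.0, -3.141]
force: [-0.6, 0.4, -0.2]
grip_width: 0.0155
grip_force: 20.0
```

{"fn": "jog_arm", "kwargs": {
  "motion": [
    [0,0,0.001,0,0,0,-1],
    [0,0,0.0007,0,0,0,-1],
    [0,0,0,0,0,0,-1],
    [0,0,0,0,0,0,-1]
  ]
}}

```text
time_s: 22.5
ee_pos: [0.5679, 0.3343, 0.2017]
eef_rot: [-3.142, -0.0, -3.141]
force: [0.2, -1.2, -0.5]
grip_width: 0.015
grip_force: 20.0
```

{"fn": "jog_arm", "kwargs": {
  "motion": [
    [0,0,0.0005,0,0,0,-1],
    [0,0,0,0,0,0,-1],
    [0,0,0,0,0,0,-1]
  ]
}}

```text
time_s: 22.8
ee_pos: [0.5679, 0.3343, 0.2016]
eef_rot: [3.141, 0.0, -3.141]
force: [-0.9, -1.3, 2.9]
grip_width: 0.0156
grip_force: 20.0
```

{"fn": "jog_arm", "kwargs": {
  "motion": [
    [0,0,0,0,0,0,-0.3],
    [0,0,0,0,0,0,0],
    [0,0,0,0,0,0,0],
    [0,0,-0.02,0,0,0,0],
    [0,0,-0.04,0,0,0,0]
  ]
}}

```text
time_s: 23.3
ee_pos: [0.567, 0.3338, 0.2588]
eef_rot: [-3.139, -0.005, -3.141]
force: [0.2, -0.1, 0.9]
grip_width: 0.047
grip_force: 0.0
```

{"fn": "jog_arm", "kwargs": {
  "motion": [
    [0,0,-0.03,0,0,0,0],
    [-0.0036,-0.0385,0,0,0,0,0],
    [-0.0036,-0.0385,0,0,0,0,0],
    [-0.0036,-0.0385,0,0,0,0,0],
    [-0.0036,-0.0385,0,0,0,0,0]
  ]
}}

```text
time_s: 23.8
ee_pos: [0.5822, 0.1788, 0.2912]
eef_rot: [-3.142, 0.0, -3.141]
force: [-0.0, -0.1, -0.3]
grip_width: 0.047
grip_force: 0.0
```

{"fn": "jog_arm", "kwargs": {
  "motion": [
    [-0.0036,-0.0385,0,0,0,0,0],
    [-0.0036,-0.0385,0,0,0,0,0],
    [-0.0036,-0.0385,0,0,0,0,0],
    [-0.0036,-0.0385,0,0,0,0,0],
    [-0.0036,-0.0385,0,0,0,0,0]
  ]
}}

```text
time_s: 24.3
ee_pos: [0.6002, -0.0138, 0.2913]
eef_rot: [3.142, 0.0, -3.141]
force: [0.8, 0.4, -0.3]
grip_width: 0.0471
grip_force: 0.0
```

{"fn": "jog_arm", "kwargs": {
  "motion": [
    [-0.0036,-0.0385,0,0,0,0,0],
    [-0.0036,-0.0385,0,0,0,0,0],
    [-0.0036,-0.0385,0,0,0,0,0],
    [-0.0036,-0.0385,0,0,0,0,0],
    [-0.0036,-0.0385,0,0,0,0,0]
  ]
}}

```text
time_s: 24.8
ee_pos: [0.6183, -0.2063, 0.2912]
eef_rot: [3.142, 0.0, -3.141]
force: [0.1, 1.4, 0.4]
grip_width: 0.0469
grip_force: 0.0
```

{"fn": "jog_arm", "kwargs": {
  "motion": [
    [-0.0036,-0.0385,0,0,0,0,0],
    [0,0,0.04,0,0,0,0],
    [0,0,0.05,0,0,0,0],
    [0,0,0.05,0,0,0,0],
    [0,0,0.05,0,0,0,0]
  ]
}}

```text
time_s: 25.3
ee_pos: [0.6217, -0.2432, 0.0994]
eef_rot: [-3.141, 0.0, 3.142]
force: [1.5, -0.6, -0.2]
grip_width: 0.0472
grip_force: 0.0
```

{"fn": "jog_arm", "kwargs": {
  "motion": [
    [0,0,0.02,0,0,0,0],
    [0,0,0,0,0,0,0],
    [0,0,0,0,0,0,0]
  ]
}}

```text
time_s: 25.6
ee_pos: [0.6224, -0.2434, 0.0824]
eef_rot: [-3.141, 0.001, -3.141]
force: [0.3, -0.7, 1.1]
grip_width: 0.0471
grip_force: 0.0
```

```bash
python3 chk.py 4; python3 w.py 4 .622 -.2434 .054; python3 mm.py 4
```

```text
25.7 [ 0.62291336 -0.24358578  0.08352671] [-3.14023333e+00  2.96283392e-03 -3.14133815e+00] [ 0.58126446 -0.01315536  0.48194717] 0.04699928114598595
[ 0.62282253 -0.24357181  0.08344121] [-3.14025643e+00  2.91695286e-03 -3.14138491e+00] 0.04709995439578577 [-4.27544341e-01  6.71884232e-01  1.26685140e+00 -6.22442408e-06
  1.19964859e+00 -1.99854422e+00]
```

View pics/m4.png

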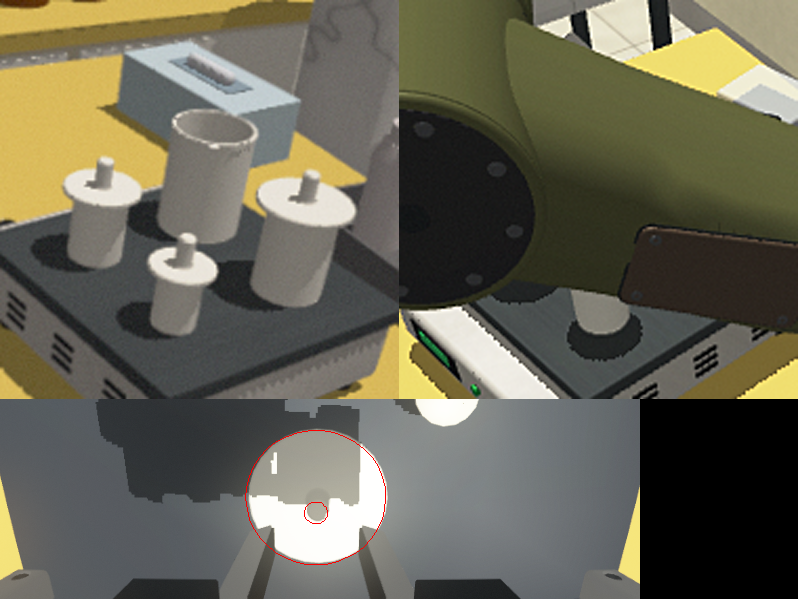

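Three covers are seated flat, and the cover 400 outline matches. I'm grasping it.

{"fn": "jog_arm", "kwargs": {
  "motion": [
    [0,0,0.025,0,0,0,0],
    [0,0,0.025,0,0,0,0],
    [0,0,0.013,0,0,0,0],
    [0,0,0.007,0,0,0,0],
    [0,0,0,0,0,0,0]
  ]
}}

```text
time_s: 26.25
ee_pos: [0.6221, -0.2433, 0.0114]
eef_rot: [-3.142, -0.0, -3.141]
force: [0.2, 0.3, 0.1]
grip_width: 0.0473
grip_force: 0.0
```

{"fn": "jog_arm", "kwargs": {
  "motion": [
    [0,0,0,0,0,0,0],
    [0,0,0,0,0,0,-1],
    [0,0,0,0,0,0,-1],
    [0,0,0,0,0,0,-1],
    [0,0,0,0,0,0,-1]
  ]
}}

```text
time_s: 26.75
ee_pos: [0.622, -0.2433, 0.0115]
eef_rot: [-3.141, 0.0, -3.141]
force: [-0.7, 0.3, -0.4]
grip_width: 0.0185
grip_force: 0.0
```

{"fn": "jog_arm", "kwargs": {
  "motion": [
    [0,0,0,0,0,0,-1],
    [0,0,0,0,0,0,-1],
    [0,0,0,0,0,0,-1]
  ]
}}

```text
time_s: 27.05
ee_pos: [0.622, -0.2432, 0.0114]
eef_rot: [-3.142, 0.0, -3.141]
force: [-0.6, 0.5, 2.4]
grip_width: 0.0157
grip_force: 20.0
```

{"fn": "jog_arm", "kwargs": {
  "motion": [
    [0,0,-0.02,0,0,0,-1],
    [0,0,-0.05,0,0,0,-1],
    [0,0,-0.05,0,0,0,-1],
    [0,0,-0.05,0,0,0,-1],
    [0,0,-0.05,0,0,0,-1]
  ]
}}

```text
time_s: 27.55
ee_pos: [0.6216, -0.243, 0.2331]
eef_rot: [3.141, -0.0, -3.141]
force: [0.9, -0.9, -0.9]
grip_width: 0.0155
grip_force: 20.0
```

{"fn": "jog_arm", "kwargs": {
  "motion": [
    [0,0,-0.05,0,0,0,-1],
    [0.0075,0.0233,0,0,0,0,-1],
    [0.0125,0.037,0,0,0,0,-1],
    [0.0125,0.037,0,0,0,0,-1],
    [0.0125,0.037,0,0,0,0,-1]
  ]
}}

```text
time_s: 28.05
ee_pos: [0.5761, -0.1076, 0.2809]
eef_rot: [3.141, -0.001, 3.141]
force: [1.3, -0.2, -0.6]
grip_width: 0.0153
grip_force: 20.0
```

{"fn": "jog_arm", "kwargs": {
  "motion": [
    [0.0125,0.037,0,0,0,0,-1],
    [0.0125,0.037,0,0,0,0,-1],
    [0.0125,0.037,0,0,0,0,-1],
    [0.0125,0.037,0,0,0,0,-1],
    [0.0125,0.037,0,0,0,0,-1]
  ]
}}

```text
time_s: 28.55
ee_pos: [0.5136, 0.0775, 0.2811]
eef_rot: [-3.142, -0.0, -3.141]
force: [1.5, -0.2, -1.5]
grip_width: 0.0156
grip_force: 20.0
```

{"fn": "jog_arm", "kwargs": {
  "motion": [
    [0.0125,0.037,0,0,0,0,-1],
    [0.0125,0.037,0,0,0,0,-1],
    [0.0125,0.037,0,0,0,0,-1],
    [0.0125,0.037,0,0,0,0,-1],
    [0.0125,0.037,0,0,0,0,-1]
  ]
}}

```text
time_s: 29.05
ee_pos: [0.451, 0.2625, 0.2812]
eef_rot: [-3.141, -0.0, -3.141]
force: [0.2, 0.5, -0.8]
grip_width: 0.0156
grip_force: 20.0
```

{"fn": "jog_arm", "kwargs": {
  "motion": [
    [0.0125,0.037,0,0,0,0,-1],
    [0.0075,0.0233,0,0,0,0,-1],
    [0,0,0,0,0,0,-1],
    [0,0,0,0,0,0,-1],
    [0,0,0,0,0,0,-1]
  ]
}}

```text
time_s: 29.55
ee_pos: [0.4322, 0.3205, 0.2812]
eef_rot: [-3.141, -0.0, 3.141]
force: [-0.1, -0.4, -0.3]
grip_width: 0.0153
grip_force: 20.0
```

{"fn": "jog_arm", "kwargs": {
  "motion": [
    [0,0.0005,0.02,0,0,0,-1],
    [0,0,0.02,0,0,0,-1],
    [0,0,0.01,0,0,0,-1],
    [0,0,0.003,0,0,0,-1],
    [0,0,0,0,0,0,-1]
  ]
}}

```text
time_s: 30.05
ee_pos: [0.4322, 0.3216, 0.2286]
eef_rot: [3.141, 0.0, 3.141]
force: [0.3, 0.9, -1.2]
grip_width: 0.0156
grip_force: 20.0
```

{"fn": "jog_arm", "kwargs": {
  "motion": [
    [0,0,0.003,0,0,0,-1],
    [0,0,0.002,0,0,0,-1],
    [0,0,0.001,0,0,0,-1],
    [0,0,0,0,0,0,-1],
    [0,0,0,0,0,0,-1]
  ]
}}

```text
time_s: 30.55
ee_pos: [0.4319, 0.3219, 0.2224]
eef_rot: [3.142, 0.0, -3.141]
force: [1.1, 0.3, -0.5]
grip_width: 0.0156
grip_force: 20.0
```

{"fn": "jog_arm", "kwargs": {
  "motion": [
    [0,0,0.0007,0,0,0,-1],
    [0,0,0.0003,0,0,0,-1],
    [0,0,0,0,0,0,-1],
    [0,0,0,0,0,0,-1]
  ]
}}

```text
time_s: 30.95
ee_pos: [0.4319, 0.3219, 0.2214]
eef_rot: [3.141, 0.0, -3.141]
force: [0.5, -0.0, -0.1]
grip_width: 0.0154
grip_force: 20.0
```

{"fn": "jog_arm", "kwargs": {
  "motion": [
    [0,0,0.0004,0,0,0,-1],
    [0,0,0,0,0,0,-1],
    [0,0,0,0,0,0,-1]
  ]
}}

```text
time_s: 31.25
ee_pos: [0.432, 0.3219, 0.2213]
eef_rot: [3.141, 0.001, -3.141]
force: [-2.5, -1.1, 5.2]
grip_width: 0.0157
grip_force: 20.0
```

Contact. I'll release, rise and move clear to check.

{"fn": "jog_arm", "kwargs": {
  "motion": [
    [0,0,0,0,0,0,-0.3],
    [0,0,0,0,0,0,0],
    [0,0,0,0,0,0,0],
    [0,0,-0.02,0,0,0,0],
    [0,0,-0.04,0,0,0,0]
  ]
}}

```text
time_s: 31.75
ee_pos: [0.4311, 0.3213, 0.279]
eef_rot: [-3.139, -0.005, -3.141]
force: [0.4, -0.6, 1.5]
grip_width: 0.0469
grip_force: 0.0
```

{"fn": "jog_arm", "kwargs": {
  "motion": [
    [0,0,-0.04,0,0,0,0],
    [0.02,0.03,0,0,0,0,0],
    [0.03,0.03,0,0,0,0,0],
    [0.03,0.03,0,0,0,0,0],
    [0.03,0.03,0,0,0,0,0]
  ]
}}

```text
time_s: 32.25
ee_pos: [0.3206, 0.4428, 0.3208]
eef_rot: [-3.142, -0.0, 3.141]
force: [0.3, 0.9, -0.3]
grip_width: 0.047
grip_force: 0.0
```

{"fn": "jog_arm", "kwargs": {
  "motion": [
    [0.03,0.03,0,0,0,0,0],
    [0.03,0.03,0,0,0,0,0],
    [0.03,0.03,0,0,0,0,0],
    [0,0,0,0,0,0,0],
    [0,0,0,0,0,0,0]
  ]
}}

```text
time_s: 32.75
ee_pos: [0.2313, 0.5321, 0.3204]
eef_rot: [-3.141, -0.0, -3.14]
force: [-0.7, -0.0, 0.0]
grip_width: 0.0467
grip_force: 0.0
```

```bash
python3 chk.py 5; python3 - <<'E'
import cv2,numpy as np
k=cv2.imread('pics/k5.png');c=np.zeros((599,798,3),np.uint8);c[:399]=k[:399]
c[399:,:300]=cv2.imread('pics/scene5.png')[230:430,60:360];c[399:,350:650]=cv2.imread('pics/side5.png')[220:420,220:520]
cv2.imwrite('pics/m5.png',c)
E
```

```text
32.85 [0.2324433  0.53136151 0.32079336] [-3.14137229e+00  4.66100749e-05  3.14108981e+00] [ 0.37618449 -1.06666508 -0.38444564] 0.04718343391199662
```

View pics/m5.png

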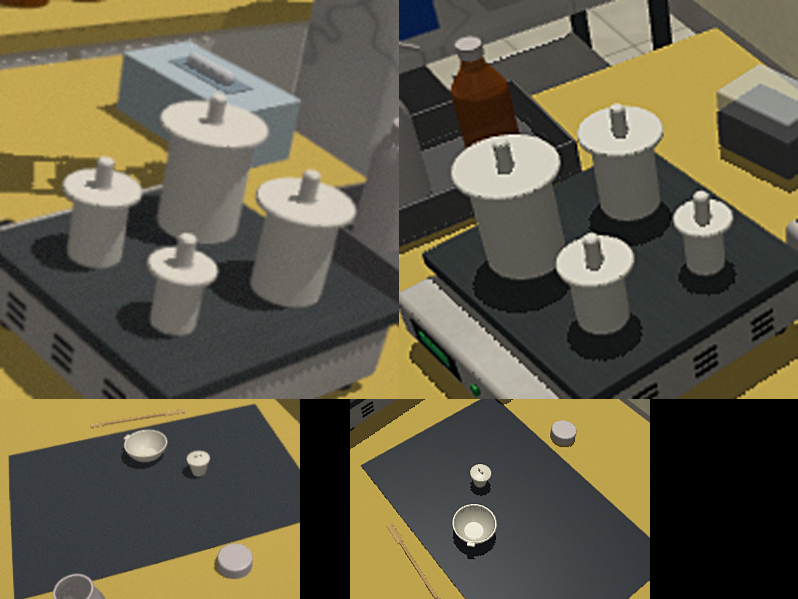

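All four covers lie flat and centred with their knobs up, and the dish and crucible haven't moved.

```bash
python3 -c "
from station import ctrl
print(ctrl.hand_in())"
```

```text
the job is handed in; nothing more can be done
None
```

All four covers are on their own beakers, flat and centred with knobs up; the beakers, dish and crucible look unmoved in the final pictures, and the job was handed in at about 33 s.

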